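Raise the display riser to its upper hole and set the die on it

ROBOT

A 7-joint arm with a two-finger parallel gripper is mounted at the origin on the work surface. World frame = base frame: x ahead of the robot, y to its left, z up, the work surface at z = 0. Lengths are in mm, angles in rad, forces in N, time in s.
With the tool pointing down it reaches from about 400 to 875 mm from the base axis. Payload 4.4 kg.
Tool frame: the origin (TCP) lies at the very end of the fingers, on their centre line; the grasp point (between the pads) lies 19 mm behind it; y points along the fingers, x is the direction in which the jaws open and shut, and the axes are right-handed (so a half turn about y gives the same grasp; the last joint's range is limited). The gripper opens to 85 mm and grips with 20 to 120 N. Pads are 22 mm wide; open, the fingers measure 114 mm over their backs; the gripper's body (76 mm by 85 mm) begins 54 mm behind the grasp point. The pads swing forward as they close: fully open they stand 13 mm farther back than shut.
Start: joints at [1.22, 0.628, 0.038, 1.517, -0.027, 0.996, -0.02], TCP at [182.655, -623.823, 231.313] pointing down, gripper open.
Joint ranges: [-3.06, 3.06], [-0.37, 2.12], [-1.25, 1.32], [0.18, 2.47], [-1.1, 4.24], [0.23, 1.98], [-2.94, 2.94]. Speed limits (rad/s): [2.57, 2.57, 3.14, 3.14, 3.14, 3.14, 3.14].

INTERFACE

Orientations are given as [roll, pitch, yaw] about the fixed x, y, z axes, in that order (R = Rz(yaw) Ry(pitch) Rx(roll)).
In Python, from cell import ctrl, get_image, nets gives the robot as it stands. The module is installed in compiled form; this text tells all that it offers.
- The arm moves only by the tool step_arm, never from a script. Its argument "moves" is text: rows parted by semicolons, each of 7 numbers parted by spaces: the shift along the tool's x, y, z normalised to -1 to 1, where 1 is 0.05 m, then the turn, a rotation vector about the tool's x, y, z normalised to -1 to 1, where 1 is 0.12 rad, then the opening, from 0 (shut) to 1 (fully open). A call has 1 to 20 rows; each row shifts and turns the commanded pose from where the row before left it, along the tool's axes as they then stand; what a row does not reach is not made up. A row lasts 1/10 s, in which the tool goes at most 50 mm and 8.59 degrees, less where a joint would pass 70% of its speed; a pose out of reach is approached as far as the arm can. A call with a number of a shift or a turn outside -1 to 1 is refused whole. A call with a gripper value outside its range is refused whole. The fingers move at their own pace and stop on an object; the grip force is fixed at half the most. Time passes only in rows, so rows that do not move let the fingers close. It gives the time, the measured TCP pose, the force and the opening at its end, in the units of the state.
- ctrl.read_state(): the state, without advancing time (a new reading comes with each control period).
- get_image(name): name is "scene" or "top"; returns a dict with "color" (480x640x3 uint8, blue, green, red), "vertical_fov" (degrees; the focal length in pixels is half the picture's height over the tangent of half this angle, whatever the lens; pixels are square), "cx", "cy" (the principal point, pixels), "R" (3x3) and "t" (3): a world point X has camera coordinates R X + t. Camera axes: x right, y down, z forward; pixel columns grow to the right and rows downward; lengths in mm; the calibration is good to about 2 mm. A picture is of the moment at which its call begins. There is no depth.
- ctrl.finish_job(): hands the job in, once; it reports no verdict.
Trained networks look in a picture, given as the dict that the camera call returned (one of the last four; its "shot" number tells which), for a name from the list of things; names that differ only in an ending like _2 or _b are one class to them, and where a whole thing is asked for, a point or a joint stands for the part that bears it (a point fixed in the world has none). Each returns a list of dicts, best first, with "conf" (0 to 1); they miss things now and then, are a little off and sometimes report something else, mostly with a low value. They report only what shows in the picture. A call takes as long as a camera call. They do not tell look-alikes from the thing itself.
- nets.find_in(picture, target): "position" ([x, y, z] in mm, in world coordinates, good to about 4 mm: the middle of the surface that is visible of it).
- nets.cut_out(picture, target): "pixels" (480x640 bool, what is visible of it).
- nets.place_of(picture, target): "position" ([x, y, z] in mm, in world coordinates, good to about 4 mm: a listed point, or the origin of a listed thing).
The state is a dict: "clock": time; "qpos": joint angles; "qd": joint speeds; "tau": joint torques, N m; "eef_pos": TCP position; "tool_rot": TCP orientation; "force": force on the tool from outside, world axes, zero at the start; "torque": the same for the moment, N m; "width": finger opening in mm.
Only numpy, scipy, OpenCV 4.12 (cv2) and the standard library are available. Lean on these libraries where they do the work, as an engineer would, in place of code of your own. Each camera call takes 0.05 s, during which the arm holds its last target.

TASK

Raise the riser's oak ledge to its upper setting: press in the spring button in its post and slide the tube up until the button snaps out through the tube's other hole, without forcing the tube against the button. Then put the die on the cork spot of the raised ledge, set down rather than dropped, and leave everything else on the shelf where it is.

Things in the scene. Friction and masses are not known exactly. Their poses are not given: they have to be found in the camera images.
- riser: Telescoping display riser, fixed to the shelf. Origin: underside of its dark steel base plate, on the post's axis. z up; x points out of the post's face that has the button and the holes; y points from the post along the ledge. Base plate 120 (x) by 170 (y) by 8 mm, y -60 to 110 mm. On it stands a fixed square inner post, 20 mm wide, top at z 135 mm, inside the sleeve.
- sleeve: The riser's square aluminium tube, 26 mm wide, 2 mm walls, 0.45 kg, that slides up and down on the post and carries the ledge. Origin: on the post's axis at the centre of its first (top) hole, 120 mm above the shelf at the start; axes as the riser's. It reaches from 98 mm below to 33 mm above its origin (black cap included). Its holes are 11 mm wide; the second is below the first.
- ledge_height (a joint): How far the sleeve with its ledge has been raised from its lower setting, m; 0 at the start, with the button out through the first hole. Sliding drag about 4 N, a little less than its weight. The upper setting is at 0.036 to 0.060: the hole spacing differs from riser to riser and is found by feel. There it is caught firmly within 1 mm; pulling with over 22 N on the caught button is forcing it.
- snap_button: The steel spring button in the post, 10 mm thick with a round end (radius 5 mm) that stands 5 mm out of the sleeve when fully out. Origin: on the post's axis, 120 mm above the shelf; axes as the riser's. It moves in and out only, not up with the sleeve. With it fully out its straight shank blocks the sleeve.
- button_press (a joint): How far the button is pushed in, m: 0 fully out, 0.005 flush with the sleeve's face (about 5 N), 0.009 inner stop. Once flush, only its rounded end stands in the hole, so an upward pull of 15 to 20 N cams it in fully (about 0.0065) and frees the sleeve: pinch the sleeve front and back over the button and lift. It then rides on the sleeve's inside and springs out at the second hole.
- button_axis (a point): Fixed point: where the button's axis crosses the outer face of the sleeve, 13 mm out from the post's axis, 120 mm above the shelf.
- ledge_spot (a point): Centre of the round dark cork inlay (56 mm across, flush) on the ledge's top, 85 mm from the post's axis, 25 mm below the first hole's centre; it rises with the ledge. Axes as the riser's. The ledge is an oak plate 84 (riser x) by 106 (y) by 10 mm, from 32 to 138 mm off the post's axis, on a steel arm 16 mm wide.
- die: Orange swirl acrylic die with cream pips, 28 mm cube, about 26 g. Origin: centre of its underside, z up at the start.
- die_center (a point): Centre of the die.
- slotted_stand: Slotted oak stand, fixed, 70 (x) by 250 (y) by 28 mm, that holds the three standees upright in a row along its y. Origin: centre of its underside.
- standee_tree: Painted wooden tree standee, 58 mm wide, about 110 mm tall, 6 mm thick, in the stand. Origin: centre of its foot. Not to be disturbed.
- standee_tower: Painted wooden tower standee, 58 mm wide, about 103 mm tall, in the stand. Origin: centre of its foot. Not to be disturbed.
- standee_flask: Painted wooden flask standee, 58 mm wide, about 100 mm tall, in the stand. Origin: centre of its foot. Not to be disturbed.
- dice_mug: Navy ceramic mug, 82 mm across without its handle, 95 mm tall. Origin: centre of its underside. Not to be disturbed.
- opener_coin: Nickel-plated bottle opener coin lying flat, 45 mm across, 5 mm thick. Origin: centre of its underside. Not to be disturbed.
- card_box: Closed card box lying flat, 66 by 94 by 30 mm. Origin: centre of its underside. Not to be disturbed.
- sand_timer: Sand timer with round oak ends, 52 mm across, 92 mm tall. Origin: centre of its underside. Not to be disturbed.
Things that resemble listed ones, but are neither listed nor needed, are in the scene too. There is more than one size of the die; the job needs the smallest.

How it is judged (in metres and radians):
On the way:
1. the ledge is raised to its upper setting and the button is fully out through the second hole (value of joint ledge_height between 0.033 and 0.063 m and value of joint button_press below 0.0015 m), for 0.2 s.
At the end, for the whole second after the job is handed in: The ledge stands at its upper setting (sleeve raised 33 to 63 mm) with the button out through the second hole to within 1.5 mm, and the die rests flat on the ledge, its centre within 15 mm of the cork spot's centre, at rest and let go (all of step 1 and horizontal distance between die_center and ledge_spot below 0.015 m and z of die_center in the frame of ledge_spot between 0.011 and 0.017 m and linear speed of die below 0.02 m/s); the robot touches nothing.
It fails at once if the gripped tube is forced against the button with more than 22 N (contact force between snap_button and sleeve above 22 N and contact force between the fingers and sleeve above 1 N).
It fails at once if the die is dropped (moving faster than 0.7 m/s while not held) (linear speed of die above 0.7 m/s and contact force between the fingers and die below 0.05 N).
It fails at once if another thing on the shelf is moved more than 20 mm (distance of any of standee_tree, standee_tower, standee_flask, dice_mug, opener_coin, card_box, sand_timer from where it was at the start of the episode above 0.02 m).
It also fails if it takes over 61 s, if anything falls off the work surface, if the arm or the gripper's body presses on something with over 40 N, if the wrist force passes 120 N, or if a joint passes its speed limit or range.

## Working session

There is one attempt and no reset: what is moved stays moved. The work goes in short steps, Python scripts to look and compute and a tool call to move; the robot and the scene stay as the last step left them, time stands still between calls to the robot, and variables do not carry over. Pictures are saved under pics/ and viewed, and the job is handed in when it is done.

Besides the shell and the picture viewer there is one more tool, called after "Request:" as a command line: name --argument value ..., lists and objects as JSON in quotes. step_arm: Moves the arm, as the interface text tells. Scaled input: -1 to 1 covers 0.05 m each way for a shift and 0.12 rad each way for a turn. Its arguments: {"type":"object","properties":{"moves":{"type":"string"}},"required":["moves"]}

```bash
mkdir -p pics; python3 - <<'E'
from cell import ctrl,get_image,nets
import cv2
s=ctrl.read_state();print({k:s[k] for k in('clock','eef_pos','tool_rot','force','width')})
for n in('scene','top'):
    p=get_image(n);cv2.imwrite(f'pics/{n}0.png',p['color'])
    print(n,p['vertical_fov'],p['cx'],p['cy'],p['R'],p['t'])
    for t in('riser','sleeve','snap_button','button_axis','ledge_spot','die','die_center','slotted_stand','standee_tree','standee_tower','standee_flask','dice_mug','opener_coin','card_box','sand_timer'):
        try: print(t,[([round(float(v)) for v in d['position']],round(d['conf'],2)) for d in nets.place_of(p,t)])
        except Exception as e: print(t,e)
E
```

```text
{'clock': 0.0, 'eef_pos': array([ 182.49425603, -623.19157961,  230.39323257]), 'tool_rot': array([-1.57081414,  0.00189262, -1.28592689]), 'force': array([-0.21841472,  0.04523538, -0.52229833]), 'width': 85.05455062038304}
scene 43.36079778961654 312.6490962304279 242.5344428322154 [[-0.61338497  0.7897295  -0.00928477]
 [ 0.49655281  0.37647866 -0.78211197]
 [-0.61416137 -0.4843461  -0.62306875]] [ 344.48241189 -228.17481527 1801.88885587]
riser [([532, -106, -1], 0.62)]
sleeve [([529, -99, 115], 0.71)]
snap_button []
button_axis [([543, -101, 121], 0.62)]
ledge_spot [([528, -20, 96], 0.95)]
die [([574, 230, -4], 0.6), ([507, 125, 2], 0.55), ([482, 204, 0], 0.46)]
die_center [([481, 207, 12], 0.7), ([506, 125, 20], 0.61), ([575, 226, 21], 0.56)]
slotted_stand [([482, 468, 4], 0.94), ([513, -371, 0], 0.31)]
standee_tree [([559, 471, 10], 0.56)]
standee_tower []
standee_flask [([406, 473, 14], 0.72)]
dice_mug [([511, -372, 0], 0.94), ([558, 470, 9], 0.22)]
opener_coin [([657, 162, 0], 0.79)]
card_box [([763, -3, 0], 0.84)]
sand_timer [([701, -328, 3], 0.65)]
top 54.19535116786774 31
[... 260 characters left out ...]
, ([524, -18, 95], 0.5)]
snap_button []
button_axis [([541, -99, 119], 0.55)]
ledge_spot [([522, -18, 95], 0.62)]
die [([579, 230, 0], 0.78), ([504, 126, 0], 0.67), ([482, 204, -1], 0.53), ([759, -6, 1], 0.4), ([701, -330, 2], 0.19)]
die_center [([574, 228, 19], 0.89), ([505, 122, 18], 0.51), ([483, 206, 10], 0.47), ([562, 465, 11], 0.31)]
slotted_stand [([482, 470, 4], 0.61), ([559, 466, 8], 0.48)]
standee_tree [([563, 466, 9], 0.6)]
standee_tower [([480, 470, 6], 0.57)]
standee_flask [([405, 466, 7], 0.77)]
dice_mug [([509, -372, 0], 0.61), ([408, 467, 7], 0.48)]
opener_coin [([658, 167, 1], 0.61)]
card_box [([759, -5, -1], 0.59)]
sand_timer [([704, -327, 4], 0.74), ([529, -102, 1], 0.32)]
```

View pics/scene0.png

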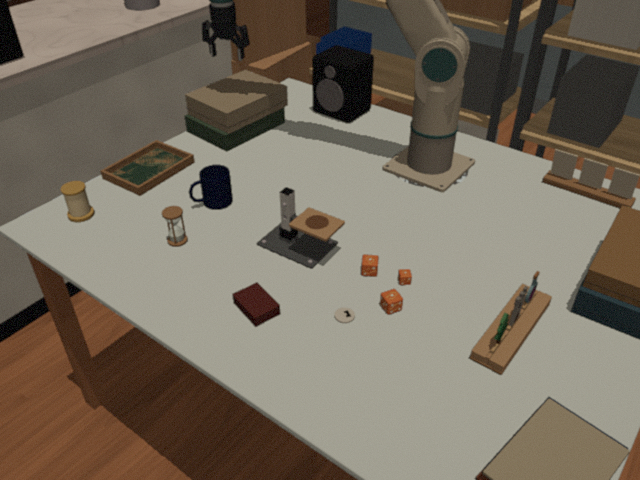

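View pics/top0.png

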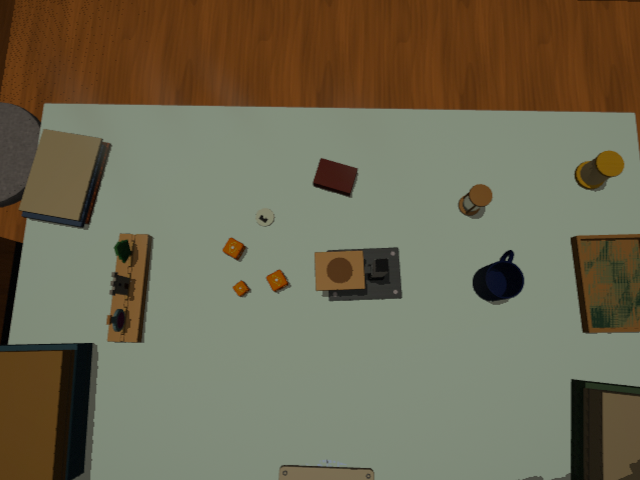

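The scene view has three orange dice, at (370,265), (404,277) and (391,301). The one at (404,277) looks smallest, and I'll check it in an enlarged crop.

```bash
python3 - <<'E'
import cv2,numpy as np
def crop(f,x,y,w,h,k):
    c=cv2.imread(f)[y:y+h,x:x+w];c=cv2.resize(c,None,fx=k,fy=k,interpolation=cv2.INTER_CUBIC)
    return np.clip((c/255.)**.6*255,0,255).astype('uint8')
cv2.imwrite('pics/c1.png',crop('pics/scene0.png',250,180,180,140,4.4))
cv2.imwrite('pics/c2.png',crop('pics/top0.png',215,225,200,90,4))
E
```

```text
(no output)
```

View pics/c1.png

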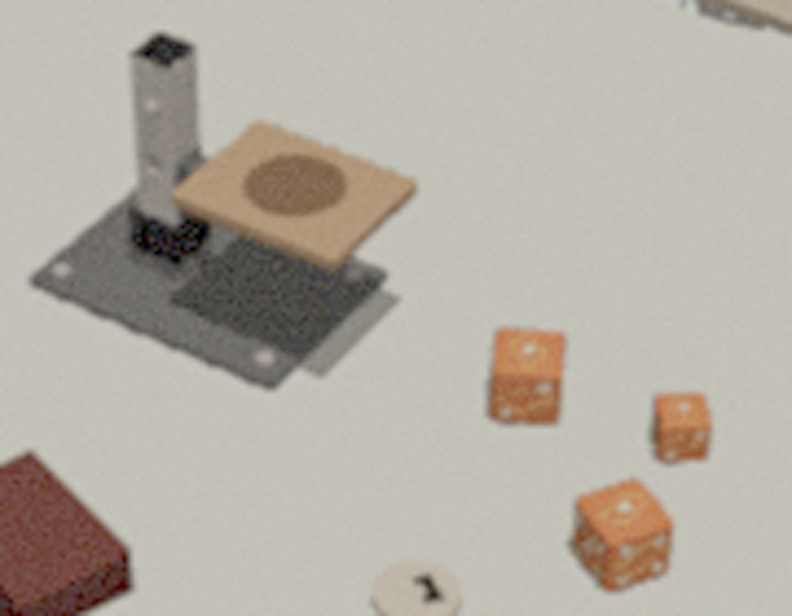

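View pics/c2.png

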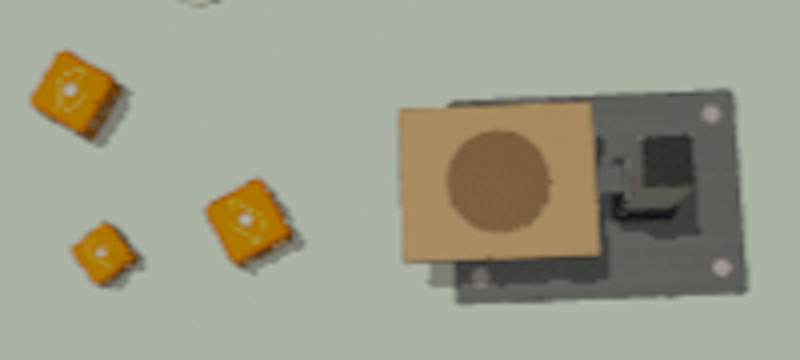

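Confirmed: the die at scene pixel (404,277), top pixel (241,288), is clearly the smallest. The other two are the larger look-alikes. Next I'll fit the riser and die poses.

```bash
cat > h.py <<'E'
import numpy as np,cv2
from cell import ctrl,get_image,nets
def proj(p,X):
    X=np.atleast_2d(X);f=240/np.tan(np.radians(p['vertical_fov'])/2)
    c=X@np.array(p['R']).T+np.array(p['t']);return np.c_[p['cx']+f*c[:,0]/c[:,2],p['cy']+f*c[:,1]/c[:,2]]
def rz(a):return np.array([[np.cos(a),-np.sin(a),0],[np.sin(a),np.cos(a),0],[0,0,1]])
E
python3 - <<'E'
from h import *
from scipy.optimize import least_squares
ps=get_image('scene');pt=get_image('top')
T=lambda a:(np.array(a)+.5)/4-.5+[215,225]
S=lambda a:(np.array(a)+.5)/4.4-.5+[250,180]
top=[((60,-60,8),(733,90)),((-60,-60,8),(747,293)),((-60,110,8),(456,303)),((42,138,95),(398,109)),((42,32,95),(591,101)),((-42,32,95),(600,256)),((-42,138,95),(404,262)),((0,85,95),(498,181))]
sc=[((60,-60,8),(30,281)),((60,110,8),(270,388)),((-60,110,8),(385,275)),((42,32,95),(174,192)),((-42,32,95),(258,121)),((-42,138,95),(416,185)),((0,85,95),(295,185)),((18,0,120),(150,103)) ]
def res(v,sel=(1,1),z=0):
    r=[]
    for on,p,L,F in((sel[0],pt,top,T),(sel[1],ps,sc,S)):
        if on:
            X=np.array([a for a,_ in L],float)@rz(v[2]).T+[v[0],v[1],0]
            r.append(proj(p,X)-F([b for _,b in L]))
    return np.vstack(r).ravel()
for s in((1,1),(1,0),(0,1)):
    o=least_squares(res,[530,-100,0],args=(s,),loss='soft_l1');print(s,o.x,np.round(res(o.x,s).reshape(-1,2),1).tolist())
v=least_squares(res,[530,-100,0],loss='soft_l1').x
for n,p in(('scene',ps),('top',pt)):
    m=[d for d in nets.cut_out(p,'die')]
    for d in m: print(n,d['conf'],np.argwhere(d['pixels']).mean(0)[::-1],d['pixels'].sum())
    u,w=proj(p,[[482,205,14]])[0];x,y=int(u)-15,int(w)-12
    cv2.imwrite(f'pics/die_{n}.png',cv2.resize(p['color'][y:y+24,x:x+30],None,fx=24,fy=24,interpolation=cv2.INTER_CUBIC));print(n,x,y)
# spacing: second hole
for h in(36,40,44,48,52,56,60):
    q=proj(ps,np.array([[13,0,120-h]])@rz(v[2]).T+[v[0],v[1],0])[0];print(h,(q-[250,180])*4.4+1.7)
E
```

```text
(1, 1) [ 5.28634247e+02 -1.00887737e+02  5.92410582e-02] [[0.5, -0.2], [0.4, 0.2], [-0.4, 0.1], [-0.2, -0.4], [0.2, -0.1], [0.0, -0.2], [-0.5, -0.0], [-0.1, -0.1], [-0.9, -0.8], [0.5, -0.3], [1.6, -0.7], [-0.9, 0.2], [0.2, -0.7], [1.0, -1.0], [0.1, 0.4], [-0.7, 2.5]]
(1, 0) [ 5.28592225e+02 -1.00880324e+02  6.23969379e-02] [[0.4, -0.3], [0.5, 0.1], [-0.3, 0.3], [-0.3, -0.2], [0.2, -0.1], [0.1, -0.1], [-0.4, 0.2], [-0.1, 0.0]]
(0, 1) [ 5.28615600e+02 -1.00520435e+02  4.64291101e-02] [[-0.9, -1.0], [0.0, -0.0], [1.6, -0.3], [-1.1, 0.2], [0.4, -0.5], [1.0, -0.5], [-0.0, 0.7], [-0.7, 2.6]]
scene 0.79 [369.02240896 265.11484594] 357
scene 0.71 [404.23414634 276.47317073] 205
scene 0.65 [390.59863946 301.28571429] 441
scene 388 263
top 0.71 [240.70769231 287.93076923] 130
top 0.6 [233.1863354  248.52484472] 322
top 0.59 [276.40752351 280.45141066] 319
top 227 277
36 [154.8577128  163.33334659]
40 [155.13290238 169.1872096 ]
44 [155.40715908 175.02122831]
48 [155.68048765 180.83550346]
52 [155.95289277 186.63013509]
56 [156.22437912 192.4052226 ]
60 [156.49495135 198.16086469]
```

```bash
python3 - <<'E'
import cv2,numpy as np
c=cv2.imread('pics/scene0.png')[182:242,272:304];c=cv2.resize(c,None,fx=9,fy=9,interpolation=cv2.INTER_CUBIC)
c=np.clip((c/255.)**.6*255,0,255).astype('uint8')
a=cv2.imread('pics/die_scene.png');b=cv2.imread('pics/die_top.png');d=cv2.resize(np.vstack([a,b]),(256*720//1152*2//2+17,540))
d=cv2.resize(np.vstack([a[::2,::2],b[::2,::2]]),None,fx=.93,fy=.9375)
d=d[:540];print(c.shape,d.shape)
cv2.imwrite('pics/z.png',np.hstack([c,d]))
E
```

```text
(540, 288, 3) (540, 335, 3)
```

View pics/z.png

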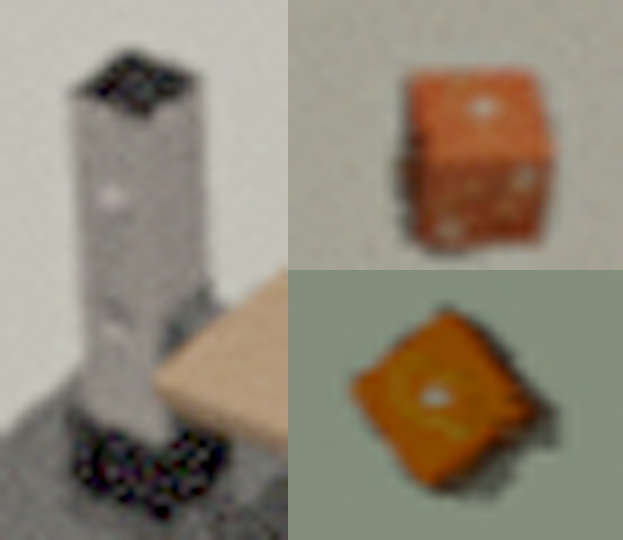

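```bash
python3 - <<'E'
from h import *
ps=get_image('scene');pt=get_image('top')
v=[528.6,-100.8,.06]
W=lambda L:np.array(L,float)@rz(v[2]).T+[v[0],v[1],0]
print(((proj(ps,W([[13,-13,153],[13,13,153],[-13,13,153],[-13,-13,153],[18,0,120],[13,0,120],[13,0,80],[13,13,22]]))-[272,182]+.5)*9).round())
print(((proj(pt,W([[13,-13,153],[13,13,153],[-13,13,153],[-13,-13,153]]))-[215,225]+.5)*4).round())
# die corners: display->pixel
k=24/2*.93;k2=24/2*.9375
top=[((351-288)/k-.5+227,(387-270)/k2-.5+277),((448-288)/k-.5+227,(312-270)/k2-.5+277),((538-288)/k-.5+227,(408-270)/k2-.5+277),((432-288)/k-.5+227,(488-270)/k2-.5+277)]
sc=[((408-288)/k-.5+388,72/k2-.5+263),((535-288)/k-.5+388,72/k2-.5+263),((551-288)/k-.5+388,158/k2-.5+263),((425-288)/k-.5+388,158/k2-.5+263)]
from scipy.optimize import minimize
for n,p,C in(('top',pt,top),('sc',ps,sc)):
    R=np.array(p['R']);t=np.array(p['t']);f=240/np.tan(np.radians(p['vertical_fov'])/2)
    P=[]
    for u,w in C:
        d=R.T@np.array([(u-p['cx'])/f,(w-p['cy'])/f,1]);c=-R.T@t;P.append(c+d*(28-c[2])/d[2])
    P=np.array(P)[:,:2];e=np.roll(P,-1,0)-P
    print(n,P.mean(0),np.linalg.norm(e,axis=1),np.degrees(np.arctan2(e[:,1],e[:,0]))%90)
E
```

```text
[[ 70.  89.]
 [150. 119.]
 [208.  73.]
 [129.  43.]
 [104. 217.]
 [115. 208.]
 [121. 329.]
 [167. 514.]]
[[693. 135.]
 [641. 137.]
 [644. 188.]
 [696. 186.]]
top [484.34695237 207.84041177] [24.85013891 27.44132924 26.82076195 26.90598779] [39.55625448 45.89354207 38.72609678 41.81664052]
sc [485.06577    208.34074091] [26.26158009 26.4919635  25.66781251 26.51041188] [37.22556606 37.70019507 37.24092676 38.98342067]
```

Request:
step_arm --moves "0 0 0 0 -1 0 1; 0 0 0 0 -1 0 1; 0 0 0 0 -1 0 1; 0 0 0 0 -1 0 1; 0 0 0 0 -1 0 1; 0 0 0 0 -1 0 1; 0 0 0 0 -1 0 1; 0 0 0 0 -1 0 1; 0 0 0 0 -1 0 1; 0 0 0 0 -1 0 1; 0 0 0 0 -1 0 1; 0 0 0 0 -0.2 0 1"

```text
clock: 3.1
eef_pos: [182.4, -623.9, 231.3]
tool_rot: [-1.571, -0.0, 0.059]
force: [-0.0, 0.1, 0.9]
width: 85.4
```

Request:
step_arm --moves "0.3 0 0.4 0 0 0 1;0.54 0 0.72 0 0 0 1;0.54 0 0.72 0 0 0 1;0.54 0 0.72 0 0 0 1;0.54 0 0.72 0 0 0 1;0.54 0 0.72 0 0 0 1;0.54 0 0.72 0 0 0 1;0.54 0 0.72 0 0 0 1;0.54 0 0.72 0 0 0 1;0.54 0 0.72 0 0 0 1;0.54 0 0.72 0 0 0 1;0.54 0 0.72 0 0 0 1;0.54 0 0.72 0 0 0 1;0.54 0 0.72 0 0 0 1;0.2 0 0.27 0 0 0 1;0 0 0 0 0 0 1"

```text
clock: 4.7
eef_pos: [530.6, -97.8, 231.5]
tool_rot: [-1.569, -0.002, 0.062]
force: [0.3, -0.2, 0.0]
width: 85.2
```

Request:
step_arm --moves "-0.04 0.4 -0.06 0 0 0 1;0 0.6 0 0 0 0 1;0 0.6 0 0 0 0 1;0 0.6 0 0 0 0 1;0 0.41 0 0 0 0 1;0 0 0 0 0 0 1;0 0 0 0 0 0 1"

```text
clock: 5.4
eef_pos: [526.8, -105.8, 101.1]
tool_rot: [-1.571, 0.001, 0.056]
force: [0.4, 0.2, 0.6]
width: 85.1
```

```bash
cat > shot.py <<'E'
import sys
from h import *
n,x,y,w,h,k,o=sys.argv[1:]
x,y,w,h=map(int,(x,y,w,h))
p=get_image(n);c=cv2.resize(p['color'][y:y+h,x:x+w],None,fx=float(k),fy=float(k),interpolation=cv2.INTER_CUBIC)
cv2.imwrite('pics/'+o,np.clip((c/255.)**.6*255,0,255).astype('uint8'))
E
python3 shot.py scene 240 120 130 110 6 a1.png
```

```text
(no output)
```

View pics/a1.png

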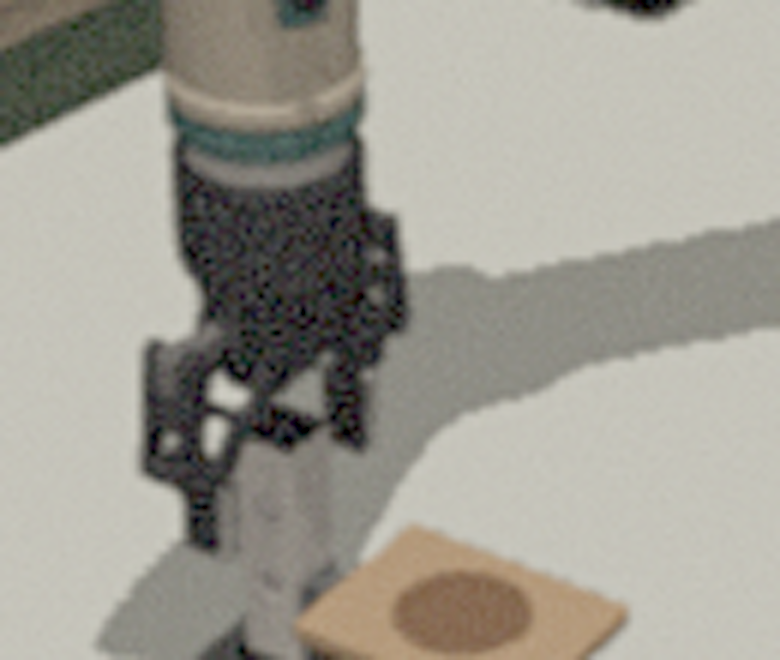

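Request:
step_arm --moves "0.04 0 0.1 0 0 0 1;0 0 0 0 0 0 1;0 0 0 0 0 0 1;0 0 0 0 0 0 1"

```text
clock: 5.85
eef_pos: [529.1, -99.5, 101.3]
tool_rot: [-1.571, -0.001, 0.058]
force: [-0.2, -0.3, 0.2]
width: 85.7
```

Request:
step_arm --moves "0 0 0 0 0 0 0.5;0 0 0 0 0 0 0.5;0 0 0 0 0 0 0.5;0 0 0 0 0 0 0.45;0 0 0 0 0 0 0.45"

```text
clock: 6.35
eef_pos: [528.8, -99.4, 100.8]
tool_rot: [-1.571, 0.0, 0.058]
force: [-0.3, 0.2, 0.1]
width: 38.2
```

```bash
python3 shot.py scene 240 120 130 110 6 a2.png;python3 shot.py top 330 230 100 80 7 a3.png
```

```text
(no output)
```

View pics/a2.png

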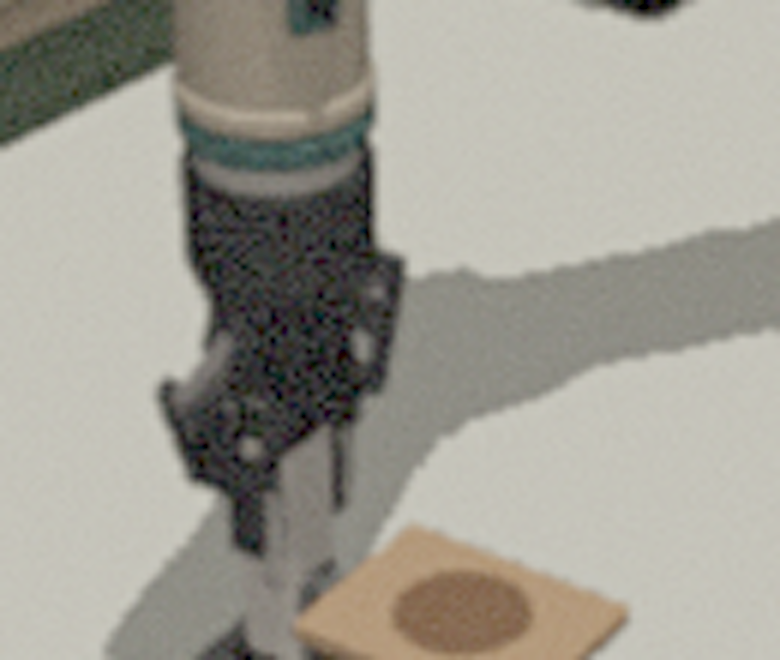

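Request:
step_arm --moves "0 0 0 0 0 0 0.4;0 0 0 0 0 0 0.36;0 0 0 0 0 0 0.33;0 0 0 0 0 0 0.3;0 0 0 0 0 0 0.3"

```text
clock: 6.95
eef_pos: [528.4, -99.4, 100.8]
tool_rot: [-1.571, 0.001, 0.058]
force: [-0.7, -0.5, 1.3]
width: 25.9
```

Request:
step_arm --moves "0 0 0 0 0 0 0;0 0 0 0 0 0 0;0 0 0 0 0 0 0"

```text
clock: 7.25
eef_pos: [528.4, -99.4, 100.6]
tool_rot: [-1.571, 0.001, 0.058]
force: [-0.9, -0.0, 0.1]
width: 25.1
```

Request:
step_arm --moves "0 -0.01 0 0 0 0 0;0 0 0 0 0 0 0"

```text
clock: 7.45
eef_pos: [528.3, -99.4, 100.7]
tool_rot: [-1.571, 0.001, 0.058]
force: [-0.6, -0.3, -6.5]
width: 25.0
```

Request:
step_arm --moves "0 -0.01 0 0 0 0 0;0 0 0 0 0 0 0"

```text
clock: 7.65
eef_pos: [528.4, -99.4, 101.2]
tool_rot: [-1.57, 0.001, 0.058]
force: [1.0, 0.0, -10.9]
width: 25.7
```

Request:
step_arm --moves "0 -0.01 0 0 0 0 0;0 0 0 0 0 0 0"

```text
clock: 7.85
eef_pos: [528.4, -99.4, 101.9]
tool_rot: [-1.571, 0.001, 0.058]
force: [1.9, 0.1, -11.8]
width: 25.6
```

Request:
step_arm --moves "0 -0.01 0 0 0 0 0;0 0 0 0 0 0 0"

```text
clock: 8.05
eef_pos: [528.4, -99.4, 102.7]
tool_rot: [-1.571, 0.001, 0.058]
force: [-0.2, 1.4, -11.9]
width: 25.1
```

Request:
step_arm --moves "0 -0.01 0 0 0 0 0;0 0 0 0 0 0 0"

```text
clock: 8.25
eef_pos: [528.4, -99.4, 103.3]
tool_rot: [-1.571, 0.001, 0.058]
force: [-1.4, -0.4, -10.6]
width: 25.0
```

Request:
step_arm --moves "0 -0.01 0 0 0 0 0;0 0 0 0 0 0 0"

```text
clock: 8.45
eef_pos: [528.4, -99.4, 103.8]
tool_rot: [-1.571, 0.001, 0.058]
force: [-1.5, 0.2, -10.0]
width: 25.6
```

Request:
step_arm --moves "0 -0.01 0 0 0 0 0;0 0 0 0 0 0 0"

```text
clock: 8.65
eef_pos: [528.4, -99.4, 104.3]
tool_rot: [-1.571, 0.001, 0.058]
force: [-2.5, 1.0, -10.6]
width: 25.2
```

Request:
step_arm --moves "0 -0.01 0 0 0 0 0;0 0 0 0 0 0 0"

```text
clock: 8.85
eef_pos: [528.4, -99.4, 104.7]
tool_rot: [-1.571, 0.001, 0.058]
force: [-2.8, 0.2, -10.8]
width: 25.2
```

Request:
step_arm --moves "0 -0.04 0 0 0 0 0;0 -0.04 0 0 0 0 0;0 -0.04 0 0 0 0 0;0 0 0 0 0 0 0"

```text
clock: 9.25
eef_pos: [528.4, -99.4, 111.4]
tool_rot: [-1.571, 0.001, 0.058]
force: [-5.5, -0.3, -5.5]
width: 25.5
```

```bash
python3 shot.py scene 240 120 130 110 6 a4.png
```

```text
(no output)
```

View pics/a4.png

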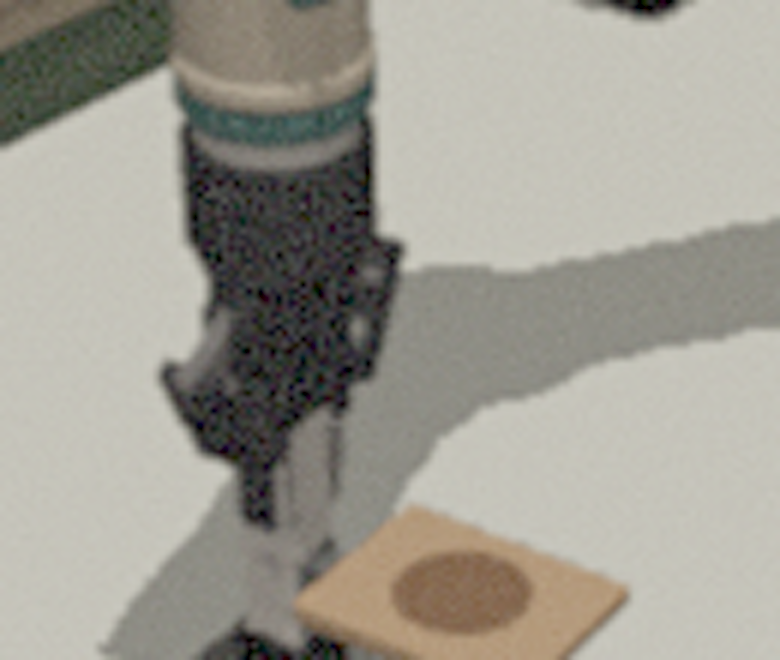

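Request:
step_arm --moves "0 -0.05 0 0 0 0 0;0 -0.05 0 0 0 0 0;0 -0.05 0 0 0 0 0;0 -0.05 0 0 0 0 0;0 -0.05 0 0 0 0 0;0 -0.05 0 0 0 0 0;0 -0.05 0 0 0 0 0;0 -0.05 0 0 0 0 0;0 0 0 0 0 0 0"

```text
clock: 10.2
eef_pos: [528.4, -99.4, 131.4]
tool_rot: [-1.571, 0.001, 0.058]
force: [-5.9, -0.3, -6.5]
width: 25.3
```

```bash
python3 shot.py scene 240 120 130 110 6 a5.png
```

```text
(no output)
```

View pics/a5.png

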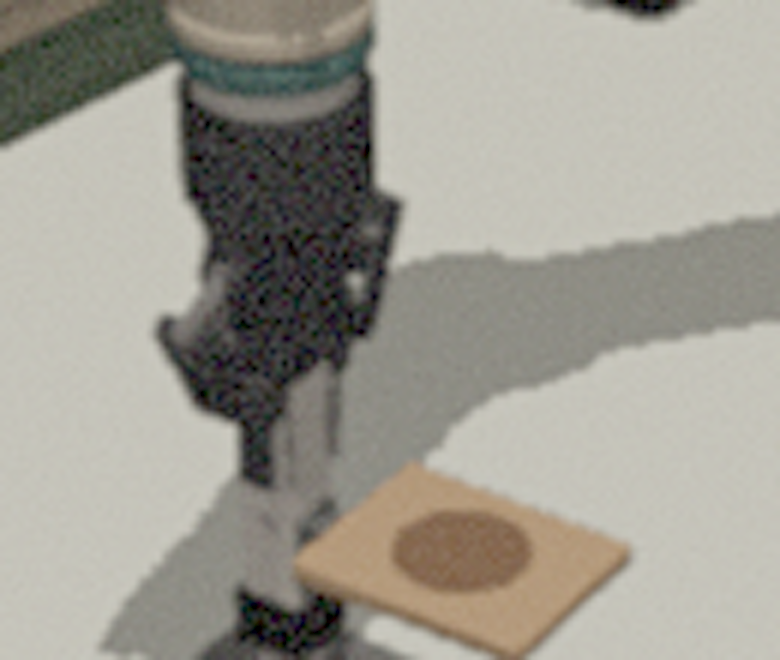

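Request:
step_arm --moves "0 -0.02 0 0 0 0 0;0 -0.02 0 0 0 0 0;0 0 0 0 0 0 0"

```text
clock: 10.55
eef_pos: [528.4, -99.4, 133.3]
tool_rot: [-1.571, 0.001, 0.058]
force: [-6.4, -0.2, -6.9]
width: 25.2
```

Request:
step_arm --moves "0 -0.02 0 0 0 0 0;0 0 0 0 0 0 0"

```text
clock: 10.75
eef_pos: [528.4, -99.4, 134.4]
tool_rot: [-1.571, 0.001, 0.058]
force: [-5.9, 0.6, -5.2]
width: 25.3
```

Request:
step_arm --moves "0 -0.02 0 0 0 0 0;0 0 0 0 0 0 0"

```text
clock: 10.95
eef_pos: [528.4, -99.4, 135.5]
tool_rot: [-1.571, 0.001, 0.058]
force: [-8.4, 0.5, -3.6]
width: 25.6
```

Request:
step_arm --moves "0 -0.01 0 0 0 0 0;0 0 0 0 0 0 0"

```text
clock: 11.15
eef_pos: [528.4, -99.4, 135.9]
tool_rot: [-1.571, 0.001, 0.058]
force: [-6.4, -0.9, -5.3]
width: 25.1
```

Request:
step_arm --moves "0 -0.01 0 0 0 0 0;0 0 0 0 0 0 0"

```text
clock: 11.35
eef_pos: [528.4, -99.4, 136.6]
tool_rot: [-1.571, 0.001, 0.058]
force: [-7.6, -0.9, -5.4]
width: 25.3
```

Request:
step_arm --moves "0 -0.015 0 0 0 0 0;0 0 0 0 0 0 0"

```text
clock: 11.55
eef_pos: [528.4, -99.4, 137.5]
tool_rot: [-1.571, 0.001, 0.058]
force: [-8.0, -0.3, -0.4]
width: 25.2
```

Request:
step_arm --moves "0 -0.015 0 0 0 0 0;0 0 0 0 0 0 0"

```text
clock: 11.75
eef_pos: [528.4, -99.4, 138.3]
tool_rot: [-1.571, 0.001, 0.058]
force: [-7.7, -0.1, -2.8]
width: 25.2
```

Request:
step_arm --moves "0 -0.015 0 0 0 0 0;0 0 0 0 0 0 0"

```text
clock: 11.95
eef_pos: [528.4, -99.4, 138.8]
tool_rot: [-1.571, 0.001, 0.058]
force: [-7.1, -0.1, -5.4]
width: 25.4
```

Request:
step_arm --moves "0 -0.01 0 0 0 0 0;0 0 0 0 0 0 0"

```text
clock: 12.15
eef_pos: [528.4, -99.4, 139.0]
tool_rot: [-1.571, 0.001, 0.058]
force: [-6.7, -0.0, -7.3]
width: 25.3
```

Request:
step_arm --moves "0 -0.01 0 0 0 0 0;0 0 0 0 0 0 0"

```text
clock: 12.35
eef_pos: [528.4, -99.4, 139.5]
tool_rot: [-1.571, 0.001, 0.058]
force: [-5.8, -0.3, -7.5]
width: 25.1
```

Request:
step_arm --moves "0 -0.01 0 0 0 0 0;0 0 0 0 0 0 0"

```text
clock: 12.55
eef_pos: [528.4, -99.4, 140.0]
tool_rot: [-1.571, 0.001, 0.058]
force: [-5.5, 0.6, -7.8]
width: 25.1
```

Request:
step_arm --moves "0 -0.01 0 0 0 0 0;0 0 0 0 0 0 0"

```text
clock: 12.75
eef_pos: [528.4, -99.4, 140.3]
tool_rot: [-1.571, 0.001, 0.058]
force: [-4.7, -0.4, -9.2]
width: 25.6
```

```bash
python3 shot.py scene 265 170 55 65 9 a6.png
```

```text
(no output)
```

View pics/a6.png

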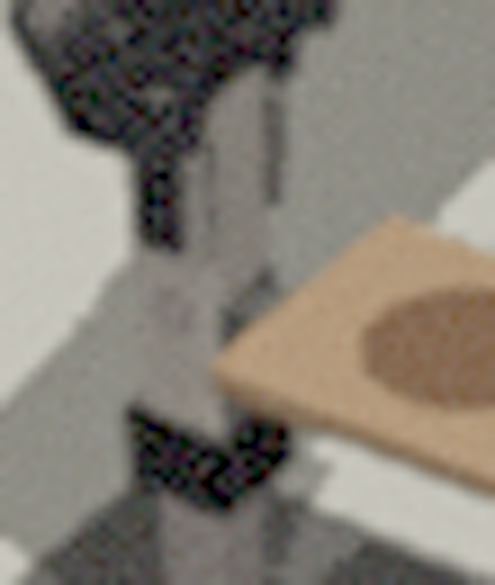

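Request:
step_arm --moves "0 -0.01 0 0 0 0 0;0 0 0 0 0 0 0"

```text
clock: 13.0
eef_pos: [528.4, -99.4, 140.6]
tool_rot: [-1.571, 0.001, 0.058]
force: [-5.7, 0.1, -11.1]
width: 25.5
```

Request:
step_arm --moves "0 -0.01 0 0 0 0 0;0 0 0 0 0 0 0"

```text
clock: 13.2
eef_pos: [528.4, -99.4, 140.8]
tool_rot: [-1.571, 0.001, 0.058]
force: [-3.9, -0.3, -14.2]
width: 25.7
```

Request:
step_arm --moves "0 -0.01 0 0 0 0 0;0 0 0 0 0 0 0"

```text
clock: 13.4
eef_pos: [528.3, -99.4, 141.0]
tool_rot: [-1.57, 0.001, 0.058]
force: [-4.3, -0.6, -18.3]
width: 25.3
```

```bash
python3 shot.py scene 265 170 55 65 9 a7.png
```

```text
(no output)
```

View pics/a7.png

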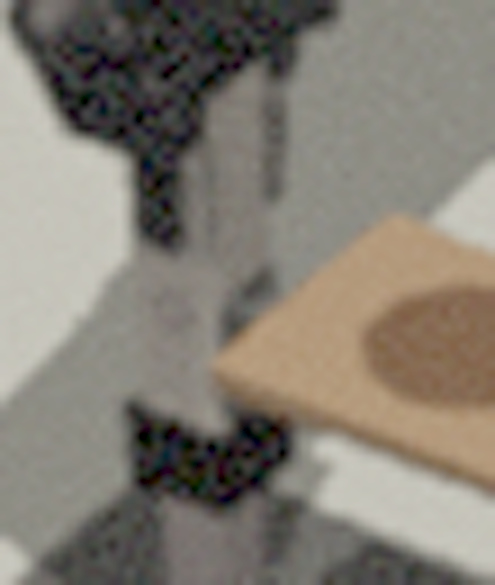

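Request:
step_arm --moves "0 0.02 0 0 0 0 0;0 0 0 0 0 0 0"

```text
clock: 13.65
eef_pos: [528.4, -99.4, 140.8]
tool_rot: [-1.571, 0.001, 0.058]
force: [-5.1, -0.5, -13.6]
width: 25.2
```

Request:
step_arm --moves "0 0.02 0 0 0 0 0;0 0 0 0 0 0 0"

```text
clock: 13.85
eef_pos: [528.4, -99.4, 140.4]
tool_rot: [-1.571, 0.001, 0.058]
force: [-6.9, 0.2, -8.4]
width: 25.7
```

Request:
step_arm --moves "0 0.01 0 0 0 0 0;0 0 0 0 0 0 0"

```text
clock: 14.05
eef_pos: [528.4, -99.4, 140.3]
tool_rot: [-1.571, 0.001, 0.058]
force: [-8.0, 0.5, -4.9]
width: 25.3
```

Request:
step_arm --moves "0 0.01 0 0 0 0 0;0 0 0 0 0 0 0"

```text
clock: 14.25
eef_pos: [528.4, -99.4, 140.0]
tool_rot: [-1.572, 0.0, 0.058]
force: [-8.2, 0.7, -2.1]
width: 25.1
```

Request:
step_arm --moves "0 0.01 0 0 0 0 0;0 0 0 0 0 0 0"

```text
clock: 14.45
eef_pos: [528.4, -99.4, 139.6]
tool_rot: [-1.572, 0.0, 0.058]
force: [-8.1, -0.0, -2.1]
width: 25.4
```

Request:
step_arm --moves "0 0.01 0 0 0 0 0;0 0 0 0 0 0 0"

```text
clock: 14.65
eef_pos: [528.4, -99.4, 139.2]
tool_rot: [-1.572, 0.0, 0.058]
force: [-8.2, -0.4, -2.0]
width: 25.5
```

Request:
step_arm --moves "0 0.01 0 0 0 0 0;0 0 0 0 0 0 0"

```text
clock: 14.85
eef_pos: [528.4, -99.4, 138.7]
tool_rot: [-1.572, 0.0, 0.058]
force: [-8.0, 0.8, -1.5]
width: 25.1
```

Request:
step_arm --moves "0 0.01 0 0 0 0 0;0 0 0 0 0 0 0"

```text
clock: 15.05
eef_pos: [528.4, -99.4, 138.5]
tool_rot: [-1.572, 0.0, 0.058]
force: [-9.0, 0.1, 0.8]
width: 25.0
```

Request:
step_arm --moves "0 0.01 0 0 0 0 0;0 0 0 0 0 0 0"

```text
clock: 15.25
eef_pos: [528.4, -99.4, 138.3]
tool_rot: [-1.572, 0.0, 0.058]
force: [-11.2, 0.8, 3.2]
width: 25.1
```

```bash
python3 shot.py scene 265 170 55 65 9 a8.png
```

```text
(no output)
```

View pics/a8.png

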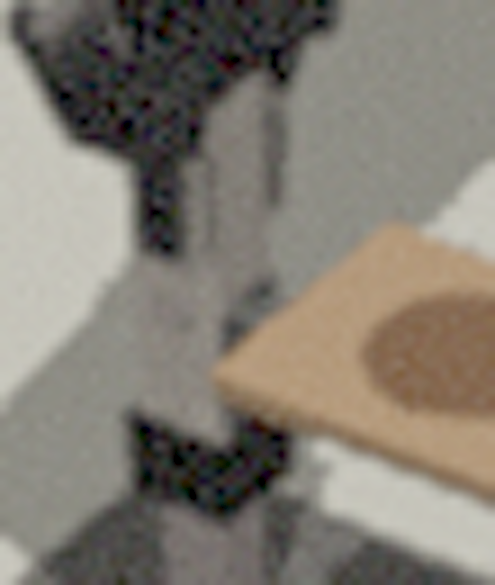

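Request:
step_arm --moves "0 -0.02 0 0 0 0 0;0 0 0 0 0 0 0;0 0 0 0 0 0 0.35;0 0 0 0 0 0 0.45;0 0 0 0 0 0 0.6;0 0 0 0 0 0 0.8;0 0 0 0 0 0 1;0 0 0 0 0 0 1;0 0 0 0 0 0 1;0 0 0 0 0 0 1"

```text
clock: 16.3
eef_pos: [528.9, -99.4, 137.0]
tool_rot: [-1.571, -0.0, 0.058]
force: [-0.0, -0.2, -0.5]
width: 85.2
```

```bash
python3 shot.py scene 265 160 70 75 8 a9.png
```

```text
(no output)
```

View pics/a9.png

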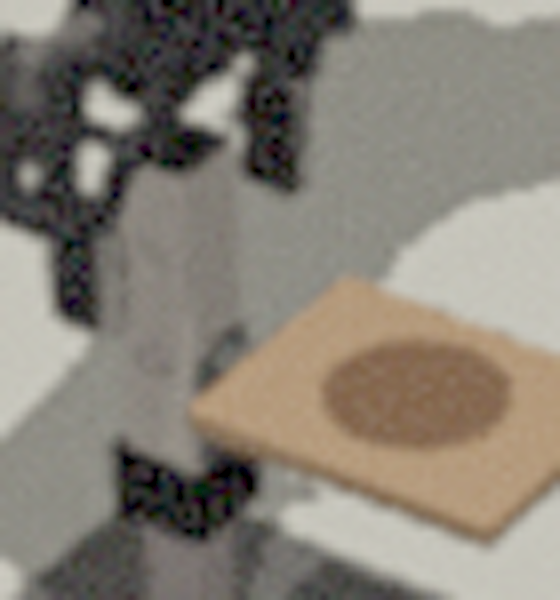

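Request:
step_arm --moves "0 -0.3 0 0 0 0 1;0 -0.6 0 0 0 0 1;0 -0.6 0 0 0 0 1;0 -0.6 0 0 0 0 1;0 -0.3 0.3 0 0 0 1;0 0 0.7 0 0 0 1;0 0 0.8 0 0 0 1;0 0 0.8 0 0 0 1;0 0 0.8 0 0 0 1;0 0 0.8 0 0 0 1;0 0 0.6 0 0 0 1;0 0 0.3 0 0 0 1;0 0 0 0 0 0 1;0 0 0 0 0 0 1"

```text
clock: 17.75
eef_pos: [514.2, 153.4, 256.8]
tool_rot: [-1.572, 0.001, 0.057]
force: [-1.1, -1.3, -0.9]
width: 85.4
```

```bash
python3 shot.py scene 250 160 100 100 6 b1.png; python3 - <<'E'
from h import *
for n in('scene','top'):
    p=get_image(n)
    for t in('sleeve','ledge_spot','button_axis','die_center'): print(n,t,[(np.round(d['position']).tolist(),round(d['conf'],2)) for d in nets.place_of(p,t)])
E
```

```text
scene sleeve [([526.0, -101.0, 153.0], 0.87)]
scene ledge_spot [([526.0, -19.0, 131.0], 0.79)]
scene button_axis [([540.0, -98.0, 122.0], 0.67)]
scene die_center [([484.0, 204.0, 14.0], 0.64), ([503.0, 127.0, 19.0], 0.62), ([579.0, 223.0, 18.0], 0.59)]
top sleeve [([515.0, -373.0, -3.0], 0.69), ([531.0, -99.0, 154.0], 0.65)]
top ledge_spot [([523.0, -19.0, 136.0], 0.82)]
top button_axis [([542.0, -100.0, 121.0], 0.79)]
top die_center [([506.0, 122.0, 19.0], 0.67)]
```

View pics/b1.png

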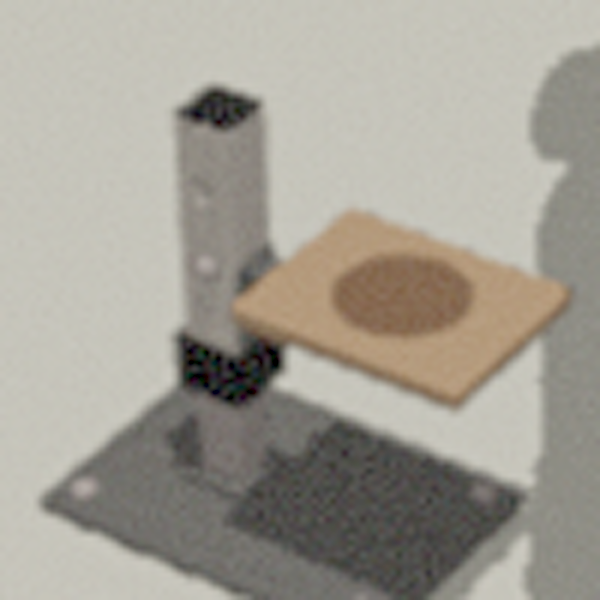

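The button shows bright at (284,204), protruding through the second hole. The upper hole, at about (284,192), is empty. The ledge has risen about 38 mm. Next is the small die.

Request:
step_arm --moves "-0.27 0.3 0.55 0 -1 0 0.85;-0.26 0.5 0.5 0 -1 0 0.85;0 0.6 0 0 -1 0 0.85;0 0.6 0 0 -1 0 0.85;0 0.6 0 0 -1 0 0.85;0 0.4 0 0 -0.2 0 0.85;0 0 0 0 0 0 0.85;0 0 0 0 0 0 0.85;0 0 0 0 0 0 0.85"

```text
clock: 19.2
eef_pos: [482.7, 204.7, 108.3]
tool_rot: [-1.571, -0.002, 0.681]
force: [-0.2, -0.5, 1.4]
width: 72.5
```

Request:
step_arm --moves "0.06 0.5 0.01 0 0 0 0.85;0 0.6 0 0 0 0 0.85;0 0.5 0 0 0 0 0.85;0 0.3 0 0 0 0 0.8;0 0 0 0 0 0 0.7;0 0 0 0 0 0 0.7"

```text
clock: 19.8
eef_pos: [484.6, 207.0, 13.2]
tool_rot: [-1.571, -0.002, 0.682]
force: [0.1, 0.4, 0.6]
width: 59.7
```

```bash
python3 shot.py scene 350 210 110 100 6 d1.png
```

```text
(no output)
```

View pics/d1.png

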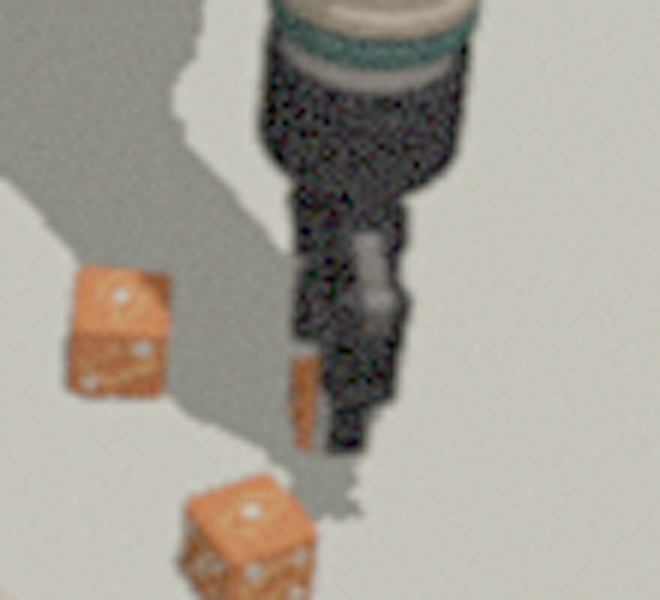

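Request:
step_arm --moves "0 0.14 0 0 0 0 0.6;0 0 0 0 0 0 0.5;0 0 0 0 0 0 0.42;0 0 0 0 0 0 0.36;0 0 0 0 0 0 0.3;0 0 0 0 0 0 0.2;0 0 0 0 0 0 0;0 0 0 0 0 0 0"

```text
clock: 20.65
eef_pos: [484.0, 206.5, 5.5]
tool_rot: [-1.571, -0.0, 0.682]
force: [-0.9, -0.5, 5.7]
width: 26.9
```

Request:
step_arm --moves "0 -0.2 0 0 0 0 0;0 -0.5 0 0 0 0 0;0 -0.7 0 0 0 0 0;0 -0.7 0 0 0 0 0;0 -0.7 0 0 0 0 0;0 -0.6 0 0 0 0 0;0 -0.3 0 0 0 0 0;-0.1 0 -0.2 0 0 0 0;-0.25 0 -0.45 0 0 0 0;-0.3 0 -0.54 0 0 0 0;-0.35 0 -0.63 0 0 0 0;-0.35 0 -0.63 0 0 0 0;-0.35 0 -0.63 0 0 0 0;-0.25 0 -0.45 0 0 0 0;-0.15 0 -0.27 0 0 0 0;-0.1 0 -0.17 0 0 0 0;0 0 0 0 0 0 0;0 0 0 0 0 0 0"

```text
clock: 22.45
eef_pos: [523.3, -15.6, 190.0]
tool_rot: [-1.57, -0.0, 0.684]
force: [-0.3, 0.0, -0.6]
width: 26.6
```

```bash
python3 shot.py scene 240 110 130 110 6 d2.png;python3 shot.py top 290 210 130 110 6 d3.png
```

```text
(no output)
```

View pics/d2.png

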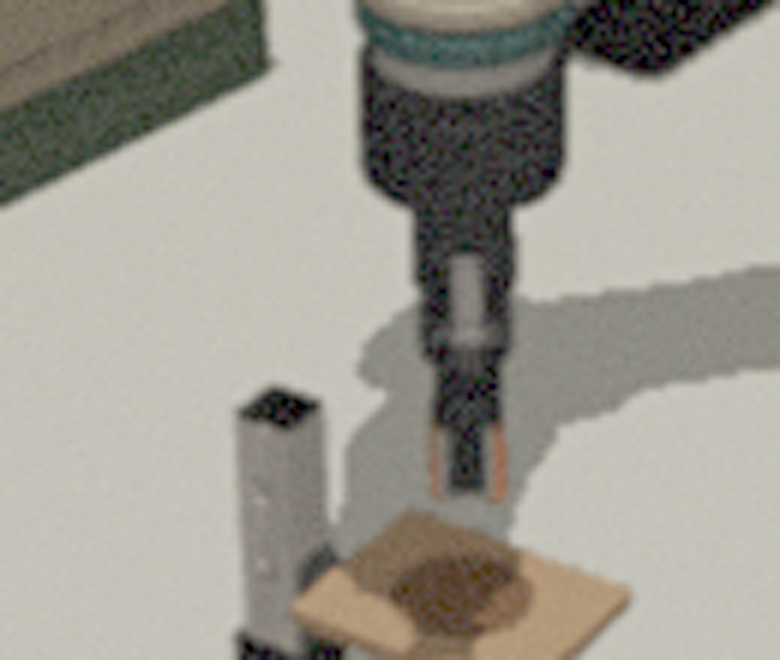

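Request:
step_arm --moves "0 0.2 -0.02 0 0 0 0;0 0.3 0 0 0 0 0;0 0.2 0 0 0 0 0;0 0.14 0 0 0 0 0;0 0 0 0 0 0 0;0 0 0 0 0 0 0"

```text
clock: 23.15
eef_pos: [524.3, -17.5, 148.1]
tool_rot: [-1.571, -0.0, 0.682]
force: [-0.7, -0.4, -0.3]
width: 27.0
```

Request:
step_arm --moves "0 0.04 0 0 0 0 0;0 0 0 0 0 0 0"

```text
clock: 23.35
eef_pos: [524.3, -17.8, 146.3]
tool_rot: [-1.571, -0.0, 0.682]
force: [0.6, -0.2, -0.5]
width: 26.8
```

Request:
step_arm --moves "0 0.03 0 0 0 0 0;0 0 0 0 0 0 0"

```text
clock: 23.55
eef_pos: [524.2, -17.9, 144.6]
tool_rot: [-1.571, -0.0, 0.682]
force: [-0.2, 1.1, -0.1]
width: 27.1
```

Request:
step_arm --moves "0 0.03 0 0 0 0 0;0 0 0 0 0 0 0"

```text
clock: 23.75
eef_pos: [524.1, -17.8, 142.9]
tool_rot: [-1.571, 0.0, 0.682]
force: [-0.3, -1.2, -1.0]
width: 26.9
```

Request:
step_arm --moves "0 0.02 0 0 0 0 0;0 0 0 0 0 0 0"

```text
clock: 23.95
eef_pos: [524.1, -17.8, 142.0]
tool_rot: [-1.571, 0.0, 0.682]
force: [0.1, 0.2, -1.1]
width: 27.0
```

Request:
step_arm --moves "0 0.02 0 0 0 0 0;0 0 0 0 0 0 0"

```text
clock: 24.15
eef_pos: [524.1, -17.8, 141.0]
tool_rot: [-1.571, 0.0, 0.682]
force: [-0.3, 0.3, -1.0]
width: 26.4
```

Request:
step_arm --moves "0 0.02 0 0 0 0 0;0 0 0 0 0 0 0"

```text
clock: 24.35
eef_pos: [524.1, -17.8, 140.0]
tool_rot: [-1.571, 0.0, 0.682]
force: [-0.6, -0.1, -0.3]
width: 27.0
```

Request:
step_arm --moves "0 0.01 0 0 0 0 0;0 0 0 0 0 0 0"

```text
clock: 24.55
eef_pos: [524.1, -17.8, 139.5]
tool_rot: [-1.571, 0.0, 0.682]
force: [0.0, -0.1, -0.4]
width: 26.8
```

Request:
step_arm --moves "0 0.01 0 0 0 0 0;0 0 0 0 0 0 0"

```text
clock: 24.75
eef_pos: [524.1, -17.8, 139.0]
tool_rot: [-1.571, 0.0, 0.682]
force: [-0.0, 0.7, -0.6]
width: 26.5
```

Request:
step_arm --moves "0 0.01 0 0 0 0 0;0 0 0 0 0 0 0"

```text
clock: 24.95
eef_pos: [524.1, -17.8, 138.5]
tool_rot: [-1.571, 0.0, 0.682]
force: [0.3, -0.2, -0.6]
width: 27.1
```

Request:
step_arm --moves "0 0.01 0 0 0 0 0;0 0 0 0 0 0 0"

```text
clock: 25.15
eef_pos: [524.1, -17.8, 138.0]
tool_rot: [-1.571, 0.0, 0.682]
force: [-0.3, -1.0, -0.6]
width: 26.7
```

Request:
step_arm --moves "0 0.01 0 0 0 0 0;0 0 0 0 0 0 0"

```text
clock: 25.35
eef_pos: [524.1, -17.8, 137.5]
tool_rot: [-1.571, 0.0, 0.682]
force: [0.3, 0.2, -0.1]
width: 27.2
```

Request:
step_arm --moves "0 0.01 0 0 0 0 0;0 0 0 0 0 0 0"

```text
clock: 25.55
eef_pos: [524.1, -17.8, 137.0]
tool_rot: [-1.571, 0.0, 0.682]
force: [-0.8, -0.5, -0.4]
width: 27.0
```

```bash
python3 shot.py scene 280 170 80 70 9 d4.png
```

```text
(no output)
```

View pics/d4.png

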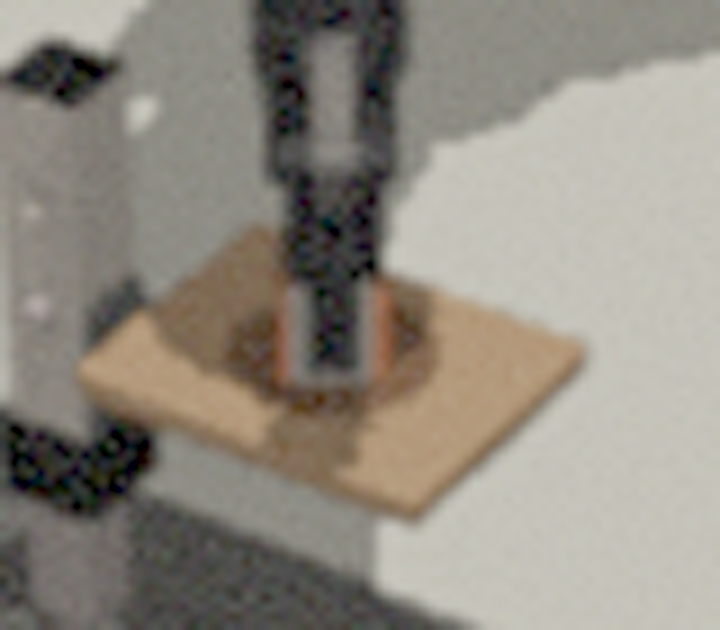

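Request:
step_arm --moves "0 0.01 0 0 0 0 0;0 0 0 0 0 0 0"

```text
clock: 25.8
eef_pos: [524.2, -17.8, 136.7]
tool_rot: [-1.571, -0.0, 0.682]
force: [-0.5, -0.2, 1.3]
width: 26.4
```

Request:
step_arm --moves "0 0.01 0 0 0 0 0;0 0 0 0 0 0 0"

```text
clock: 26.0
eef_pos: [524.2, -17.8, 136.4]
tool_rot: [-1.571, -0.0, 0.682]
force: [-0.5, -0.1, 5.0]
width: 27.0
```

Request:
step_arm --moves "0 0.01 0 0 0 0 0;0 0 0 0 0 0 0"

```text
clock: 26.2
eef_pos: [524.2, -17.8, 136.2]
tool_rot: [-1.571, 0.0, 0.682]
force: [-2.4, 0.3, 7.9]
width: 27.2
```

Request:
step_arm --moves "0 -0.01 0 0 0 0 0;0 0 0 0 0 0 0.32;0 0 0 0 0 0 0.36;0 0 0 0 0 0 0.42;0 0 0 0 0 0 0.5;0 0 0 0 0 0 0.6;0 0 0 0 0 0 0.6"

```text
clock: 26.9
eef_pos: [524.1, -17.7, 136.0]
tool_rot: [-1.571, 0.0, 0.682]
force: [-0.4, -0.0, 0.5]
width: 51.5
```

```bash
python3 shot.py scene 280 170 80 70 9 d5.png
```

```text
(no output)
```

View pics/d5.png

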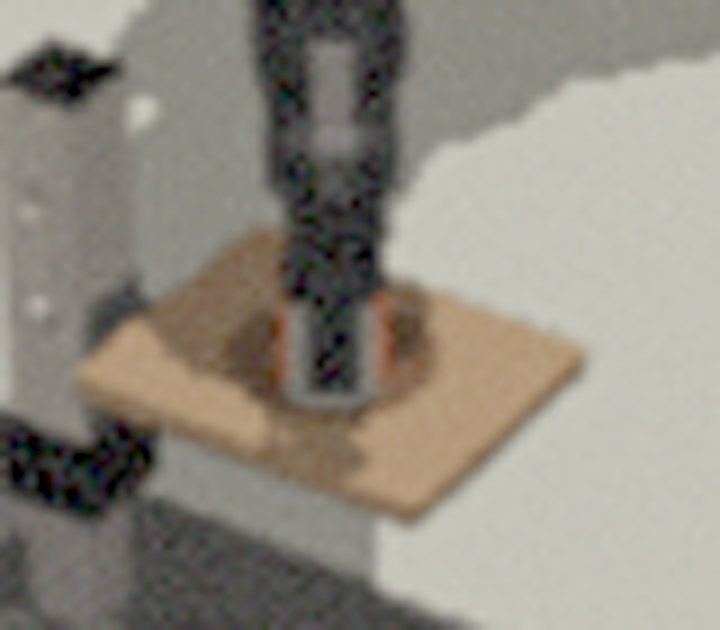

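Released, with the die standing on the cork. Retreating straight up.

Request:
step_arm --moves "0 -0.1 0 0 0 0 0.6;0 -0.3 0 0 0 0 0.6;0 -0.6 0 0 0 0 0.6;0 -0.7 0 0 0 0 0.6;0 -0.7 0 0 0 0 0.6;0 -0.4 0.3 0 0 0 0.6;0 0 0.7 0 0 0 0.6;0 0 0.7 0 0 0 0.6;0 0 0.7 0 0 0 0.6;0 0 0.4 0 0 0 0.6;0 0 0 0 0 0 0.6;0 0 0 0 0 0 0.6"

```text
clock: 28.15
eef_pos: [436.3, 90.7, 276.5]
tool_rot: [-1.572, -0.001, 0.683]
force: [0.4, -0.4, 0.7]
width: 51.4
```

```bash
python3 shot.py scene 260 160 100 90 7 e1.png;python3 shot.py top 290 210 130 110 6 e2.png; python3 - <<'E'
from h import *
for n in('scene','top'):
    p=get_image(n)
    for t in('sleeve','ledge_spot','die_center','dice_mug','opener_coin','card_box','sand_timer'): print(n,t,[(np.round(d['position']).tolist(),round(d['conf'],2)) for d in nets.place_of(p,t)])
E
```

```text
scene sleeve [([531.0, -100.0, 153.0], 0.87)]
scene ledge_spot [([526.0, -18.0, 131.0], 0.84)]
scene die_center [([506.0, 126.0, 21.0], 0.92), ([576.0, 224.0, 18.0], 0.61), ([520.0, -20.0, 143.0], 0.57)]
scene dice_mug [([481.0, 470.0, 8.0], 0.74), ([513.0, -371.0, -0.0], 0.55), ([559.0, 473.0, 11.0], 0.38)]
scene opener_coin [([658.0, 164.0, 4.0], 0.71)]
scene card_box [([761.0, -6.0, 2.0], 0.63)]
scene sand_timer [([703.0, -328.0, 1.0], 0.61)]
top sleeve [([531.0, -102.0, 156.0], 0.88), ([479.0, 470.0, 7.0], 0.39)]
top ledge_spot [([524.0, -19.0, 131.0], 0.73), ([522.0, -19.0, 141.0], 0.68)]
top die_center [([576.0, 227.0, 18.0], 0.71), ([523.0, -19.0, 142.0], 0.57), ([481.0, 466.0, 8.0], 0.45)]
top dice_mug [([511.0, -373.0, -0.0], 0.56)]
top opener_coin [([657.0, 166.0, -2.0], 0.62)]
top card_box [([758.0, -7.0, -0.0], 0.83)]
top sand_timer [([705.0, -326.0, 4.0], 0.72)]
```

View pics/e1.png

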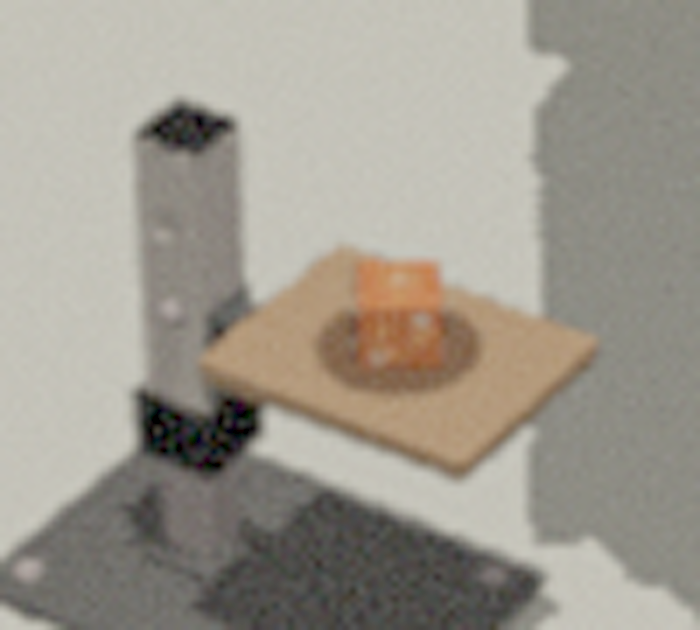

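View pics/e2.png

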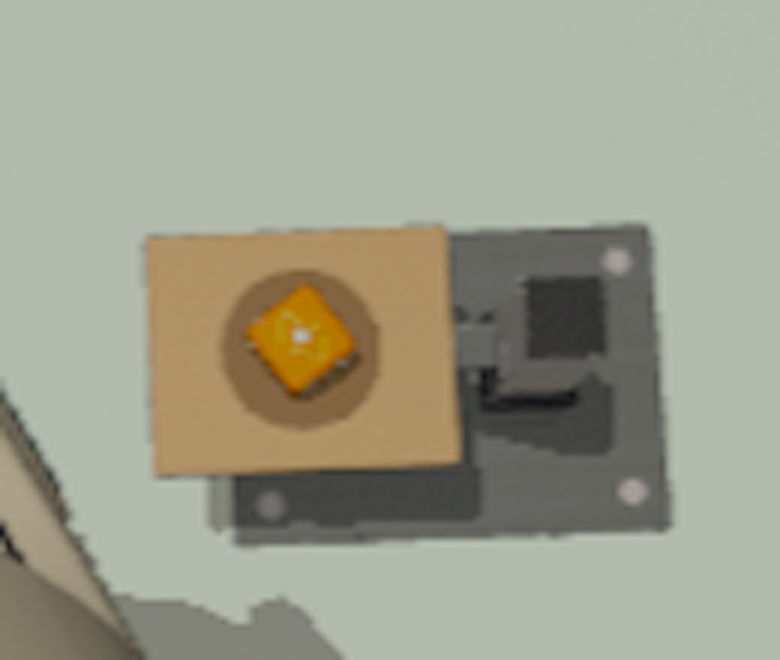

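The scene view shows the die flat on the cork, at about (317,205), and the button bright in the second hole at (284,204). The top view shows the die near the middle of the cork, and the arm is clear.

```bash
python3 -c "
from cell import ctrl
print(ctrl.finish_job())"
```

```text
the job is handed in; nothing more can be done
None
```

The ledge is at its upper setting and the small die is sitting on the cork spot. I handed the job in at about 28 s of the 61 s, and no verdict was reported.

- **Raising the ledge:** I pinched the sleeve front and back over the button and lifted in small steps. The button gave way at about 12 N at the wrist. The sleeve caught about 38 mm up. I felt for the catch in both directions: 18 N at the wrist pulling up, which I put at roughly 10 N on the button. Pushing down, resistance built up again to 3 N. After I let go, the ledge stayed put and the button stood out of the second hole, at the same pixel where it had stood out of the first.
- **Placing the die:** I took the smallest of the three orange dice, lowered it until it touched the ledge, and then released it. The networks put it within about 6 mm of the cork's centre in the scene view and about 1 mm in the top view. It lies flat.
- **Other things on the shelf:** The mug, coin, card box and sand timer were found within a few mm of where they started. I did not measure the standees again, but the arm never went near them.

Some readings were uncertain:
- The network heights for the ledge varied from 131 to 141 mm; my own estimate from the arm is about 133 mm.
- The die's measured height, about 142 mm, was also a few mm off what I expected.
- The button looked faint in the pictures while the gripper shaded it, so I relied on the force check until the arm was clear.

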